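# Put the practical's labware back in its matching holders

### The arm

A 6-joint arm with a two-finger parallel gripper is mounted at the origin on the work surface. World frame = base frame: x ahead of the robot, y to its left, z up, the work surface at z = 0. Lengths are in m, angles in degrees, forces in N, time in s.
With the tool pointing down it reaches from about 0.375 to 0.975 m from the base axis. Payload 3.8 kg.
Tool frame: the origin (TCP) lies midway between the tips of the shut fingers; the grasp point (between the pads) lies 19 mm behind it; z points along the fingers, y is the line along which they close (so a half turn about z gives the same grasp; the last joint's range is limited). The gripper opens to 85 mm and grips with 20 to 120 N. Pads are 22 mm wide; open, the fingers measure 114 mm over their backs; the gripper's body (76 mm by 85 mm) begins 54 mm behind the grasp point. The pads swing forward as they close: fully open they stand 13 mm farther back than shut.
Start: joints at [-77.344, 15.12, 91.902, -0, 72.978, -2.114], TCP at [0.172, -0.653, 0.231] pointing down, gripper open.
Joint ranges: [-150.88, 150.88], [-54.13, 125.18], [17.81, 147.31], [-75.09, 255.09], [0, 152.58], [-146.25, 146.25]. Speed limits (degrees/s): [147.25, 147.25, 180, 180, 180, 180].

### API

Orientations are given as [roll, pitch, yaw] about the fixed x, y, z axes, in that order (R = Rz(yaw) Ry(pitch) Rx(roll)).
In Python, from bench import get_state, get_image, camera_info, finish_job gives the robot as it stands.
- The arm moves only by the tool apply_moves, never from a script. Its argument "motion" is text: rows parted by semicolons, each of 7 numbers parted by spaces: the shift along the tool's x, y, z in m, then the turn, a rotation vector about the tool's x, y, z in degrees, then the gripper's target within -1 to 1 (shut at 1, half-way at 0, fully open at -1). A call has 1 to 10 rows; each row is the pose to reach, as a shift and turn from the pose commanded when the call began, along the tool's axes at that moment; what a row does not reach only later rows make up. A row lasts 1/10 s, in which the tool goes at most 50 mm and 8.59 degrees, less where a joint would pass 70% of its speed; a pose out of reach is approached as far as the arm can. A call with a gripper value outside its range is refused whole. The fingers move at their own pace and stop on an object; "force" is the grip in N (left out, the last holds). Time passes only in rows, so rows that repeat a pose let the fingers close. It gives the time, the measured TCP pose, the force, the opening and the grip force at its end, in the units of the state.
- get_state(): the state, without advancing time (a new reading comes with each control period).
- get_image(name): name is "scene" or "top"; returns the picture (480x640x3 uint8, red, green, blue); there is no depth.
- camera_info(name): a dict with "camera_matrix" (3x3 intrinsics, pixels), "k1" (the pictures are not rectified: a ray, as slopes to the right and down, at radius r is drawn at 1 + k1 r^2 times it, then the intrinsics apply), "R" (3x3) and "t" (3): a world point X has camera coordinates R X + t. Camera axes: x right, y down, z forward; pixel columns grow to the right and rows downward; lengths in m; the calibration is good to about 2 mm. A picture is of the moment at which its call begins. camera_info takes no time and is no camera call.
- finish_job(): hands the job in; it is judged then, once.
The state is a dict: "clock": time; "qpos": joint angles; "qvel": joint speeds; "effort": joint torques, N m; "eef_pos": TCP position; "orientation": TCP orientation; "ft_force": force on the tool from outside, world axes, zero at the start; "moment": the same for the moment, N m; "gripper_width": finger opening in m; "grip_force": force on a finger pad.
Only numpy, scipy, OpenCV 4.12 (cv2) and the standard library are available. Lean on these libraries where they do the work, as an engineer would, in place of code of your own. Each camera call takes 0.05 s, during which the arm holds its last target. There are 200 camera calls.

### The job

The lab practical is over: put the four loose pieces of labware - brown vial, steel tin, square bottle and slide box - back into the low black holders, each in the one whose recess matches its own shape and size, standing upright flat on the holder's floor. Set each one down gently rather than dropping it, do not knock any of them over, and leave the glass beaker and the conical flask standing where they are.

Things in the scene. Friction and masses are not known exactly. Their poses are not given: they have to be found in the camera images.
- vial_mid (a point): Brown glass vial with white screw cap, a plain upright cylinder 34 mm across and 70 mm high, about 60 g, standing loose on the bench. The point is its centre, 35 mm above its underside; z up along its axis. Belongs in dish_small.
- tin_mid (a point): Round stainless steel tin with a flush lid, a squat upright cylinder 58 mm across and 52 mm high, about 140 g, loose. The point is its centre, 26 mm above its underside; z up. Belongs in dish_large.
- sqbottle_mid (a point): White plastic bottle with square body 42 x 42 mm and 62 mm high, on top a short neck and a black round cap 30 mm across; 84 mm high in all, about 110 g, loose. The point is on its axis, 42 mm above its underside; z up, x and y square to the body's flat sides. Belongs in tray_square.
- slidebox_mid (a point): Black plastic box for microscope slides with a grey seam and a white label on top: 62 mm long (its x), 28 mm wide (its y), 46 mm high, one closed solid piece, about 80 g, loose. The point is its centre, 23 mm above its underside; z up. Belongs in tray_long.
- dish_small: Small round black holder, 62 mm across outside; round recess 50 mm across, its floor 3 mm above the bench, rim 10 mm above the bench, floor lined in grey. For the vial. Fixed to the bench. Origin: centre of its underside, on the bench; z up.
- dish_large: Large round black holder, 86 mm across outside; round recess 74 mm across, its floor 3 mm above the bench, rim 10 mm above the bench, floor lined in grey. For the tin. Fixed to the bench. Origin: centre of its underside, on the bench; z up.
- tray_square: Square black holder, 70 x 70 mm outside; recess 58 x 58 mm, its floor 3 mm above the bench, rim 10 mm above the bench, floor lined in grey. For the square bottle. x and y along its sides. Fixed to the bench. Origin: centre of its underside, on the bench; z up.
- tray_long: Oblong black holder, 90 mm (its x) by 56 mm (its y) outside; recess 78 x 44 mm, its floor 3 mm above the bench, rim 10 mm above the bench, floor lined in grey. For the slide box, long side along long side. Fixed to the bench. Origin: centre of its underside, on the bench; z up.
- beaker_mid (a point): Clear glass beaker, 52 mm across, 70 mm high, loose, standing among the others: leave alone. The point is its centre, 35 mm above its underside.
- flask_mid (a point): Greenish conical glass flask, 62 mm across at the foot, narrowing to 22 mm at the neck, 92 mm high, loose, standing among the others: leave alone. The point is on its axis, 46 mm above its underside. (A flat glass dish 60 mm across and 14 mm high stands about as well; it does not matter.)
Mind the look-alikes: they are no part of the job. What is shaped like the part that bears beaker_mid but red is not meant. Leave any blue look-alike of the part that bears vial_mid alone.

How it is judged:
By the outcome, as a careful person would: the job done as asked, in the order asked, and still so for the second after the job is handed in, with the robot touching nothing.
It also fails if it takes over 102 s, if anything falls off the work surface, if the arm or the gripper's body presses on something with over 40 N, if the wrist force passes 120 N, or if a joint passes its speed limit or range.

## Working session

There is one attempt and no reset: what is moved stays moved. The work goes in short steps, Python scripts to look and compute and a tool call to move; the robot and the scene stay as the last step left them, time stands still between calls to the robot, and variables do not carry over. Pictures are saved under pics/ and viewed, at most 14 in all, crops included, and the job is handed in when it is done.

Besides the shell and the picture viewer there is one more tool, called after "Emit:" as name(argument=value, ...) on one line, values as JSON. apply_moves: Moves the arm, as the interface text tells. Its arguments: {"type":"object","properties":{"motion":{"type":"string"},"force":{"type":"number"}},"required":["motion"]}

```bash
mkdir -p pics
python3 - <<'E'
from bench import *
import cv2,numpy as np
for n in("scene","top"):
    im=get_image(n);cv2.imwrite(f"pics/{n}0.png",im[:,:,::-1])
    print(n,camera_info(n))
print(get_state())
E
```

```text
scene {'camera_matrix': array([[549.04761643,   0.        , 321.52314548],
       [  0.        , 549.04761643, 239.18371921],
       [  0.        ,   0.        ,   1.        ]]), 'k1': 0.053239431850391636, 'R': array([[-0.74475804,  0.66732898,  0.00273764],
       [ 0.37334965,  0.42006201, -0.82713841],
       [-0.55312341, -0.61499588, -0.5619916 ]]), 't': array([ 0.36246553, -0.12956582,  1.30228418])}
top {'camera_matrix': array([[540.75241776,   0.        , 323.30240393],
       [  0.        , 540.75241776, 237.91423836],
       [  0.        ,   0.        ,   1.        ]]), 'k1': -0.030992985387773973, 'R': array([[ 0.01485097, -0.99984906, -0.00901749],
       [-0.98101446, -0.01282598, -0.19351001],
       [ 0.19336514,  0.0117201 , -0.98105686]]), 't': array([0.00650973, 0.50234676, 1.00503827])}
{'clock': 0.1, 'qpos': array([-7.73443831e+01,  1.51649506e+01,  9.19744728e+01,  3.16616005e-04,
        7.29761396e+01, -2.11293343e+00]), 'qvel': array([-0.0599208 ,  0.03932066, -0.19541822,  0.01997962,  0.01855798,
       -0.05236035]), 'effort': array([-1.83358361e-04, -5.16707683e+01, -3.68588698e+01, -3.89273441e-05,
        6.33580945e-03,  2.01539564e-05]), 'eef_pos': array([ 0.17193752, -0.65205207,  0.2300754 ]), 'orientation': array([-1.79884527e+02, -4.56307100e-03,  1.47684528e+01]), 'ft_force': array([-0.48113883, -0.14151278, -0.50961752]), 'moment': array([ 0.01210711,  0.00890026, -0.03633024]), 'grip_force': 0.0, 'gripper_width': 0.08494384789075797}
```

View pics/top0.png

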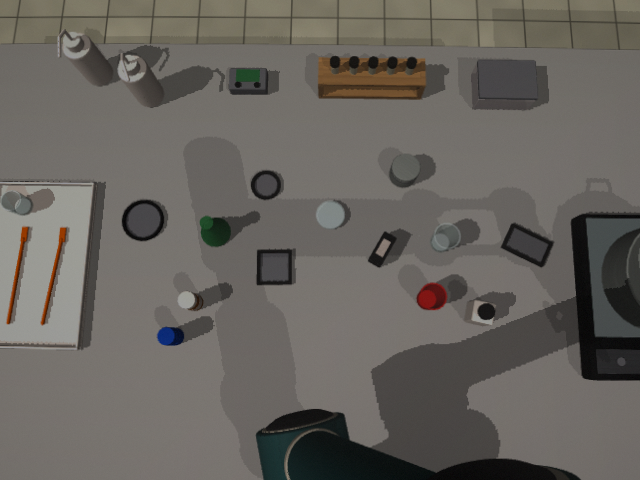

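View pics/scene0.png

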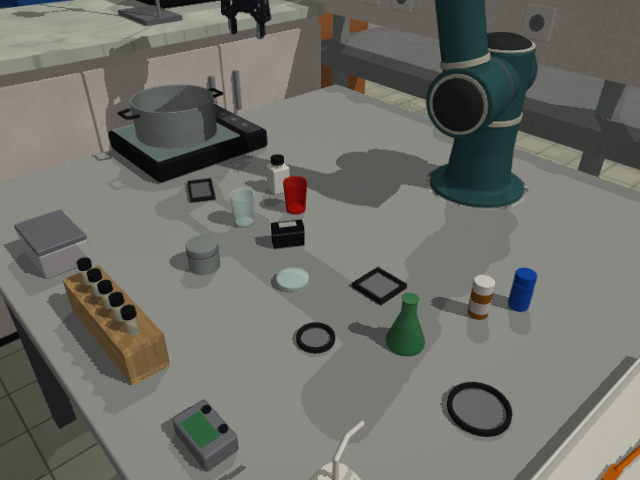

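The top picture shows these things:
- Cylinders near the vial: the white-capped brown one at (188,299) and the blue look-alike at (170,336). The brown one is the vial.
- The rest of the labware: steel tin at (405,168), square bottle with black cap at (484,312), slide box at (382,249).
- To leave standing: clear beaker at (446,236) and flask at (215,232). The red beaker at (431,296) is a look-alike and not meant.
- Holders: large dish (143,219), small dish (265,184), square tray (275,267), long tray (527,245).

I'll measure these and confirm them in a crop.

```bash
cat > h.py <<'E'
from bench import *
import cv2,numpy as np
def ray(n,px,z):
    c=camera_info(n);K=c["camera_matrix"]
    d=(np.array(px,float)-K[:2,2])/[K[0,0],K[1,1]];u=d.copy()
    for _ in range(10):u=d/(1+c["k1"]*(u@u))
    R=c["R"];o=-R.T@c["t"];v=R.T@np.append(u,1)
    return o+v*(z-o[2])/v[2]
def blob(mask,seed,win):
    x,y=seed;m=np.zeros_like(mask);m[y-win:y+win,x-win:x+win]=mask[y-win:y+win,x-win:x+win]
    cs,_=cv2.findContours(m,cv2.RETR_EXTERNAL,cv2.CHAIN_APPROX_NONE)
    return max(cs,key=cv2.contourArea)[:,0,:]
def world(n,c,z): return np.array([ray(n,p,z)[:2] for p in c],np.float32)
E
python3 - <<'E'
from h import *
im=cv2.imread("pics/top0.png");hsv=cv2.cvtColor(im,cv2.COLOR_BGR2HSV);V=hsv[...,2];S=hsv[...,1]
dark=(V<60).astype(np.uint8)
def rep(k,c,z):
    w=world("top",c,z);(cx,cy),r=cv2.minEnclosingCircle(w);print(k,"n",len(c),"circ",np.round([cx,cy,r],4),"rect",[np.round(q,4) for q in cv2.minAreaRect(w)])
d2=(V<40).astype(np.uint8)
rep("dish_small",blob(d2,(265,184),20),.01);rep("dish_large",blob(d2,(143,219),27),.01)
rep("tray_sq",blob(d2,(275,267),23),.01);rep("tray_long",blob(d2,(527,245),30),.01)
rep("vialcap",blob(((V>150)&(S<60)).astype(np.uint8),(188,300),16),.07)
rep("bottlecap",blob(d2,(486,312),12),.084)
rep("bottlewhite",blob(((V>120)).astype(np.uint8),(484,312),18),.062)
rep("slide dark",blob(d2,(382,249),22),.046)
rep("slide label",blob((V>130).astype(np.uint8),(384,247),14),.046)
f=lambda x,y,h=26:cv2.resize(im[y-h:y+h,x-h:x+h],(260,260),interpolation=cv2.INTER_NEAREST)
cv2.imwrite("pics/crop1.png",np.vstack([np.hstack([f(188,299),f(405,168),f(484,312)]),np.hstack([f(382,249),f(446,236),f(215,232)])]))
for k,p,z in[("beaker",(446,240),.03),("red",(431,296),.07),("flask",(208,223),.092),("tin",(405,163),.052),("blue",(168,334),.07)]:print(k,ray("top",p,z).round(3))
E
```

```text
dish_small n 81 circ [0.6202 0.135  0.0311] rect [array([0.6202, 0.1347]), array([0.0608, 0.0582]), np.float64(27.7851)]
dish_large n 115 circ [0.5432 0.3846 0.0436] rect [array([0.5429, 0.3853]), array([0.0845, 0.0848]), np.float64(4.1914)]
tray_sq n 134 circ [0.4494 0.1117 0.0481] rect [array([0.4496, 0.1121]), array([0.0693, 0.0686]), np.float64(1.5014)]
tray_long n 127 circ [ 0.5017 -0.3978  0.0515] rect [array([ 0.5016, -0.3975]), array([0.0908, 0.0576]), np.float64(64.1366)]
vialcap n 43 circ [0.3766 0.2697 0.0152] rect [array([0.3769, 0.2701]), array([0.0281, 0.0287]), np.float64(0.9323)]
bottlecap n 45 circ [ 0.3622 -0.2878  0.0152] rect [array([ 0.362 , -0.2877]), array([0.0272, 0.0295]), np.float64(16.3648)]
bottlewhite n 85 circ [ 0.3606 -0.2884  0.0262] rect [array([ 0.3617, -0.2883]), array([0.0401, 0.0386]), np.float64(78.1513)]
slide dark n 79 circ [ 0.4831 -0.1004  0.0352] rect [array([ 0.4825, -0.1012]), array([0.0272, 0.0677]), np.float64(60.6784)]
slide label n 38 circ [ 0.4854 -0.103   0.0155] rect [array([ 0.4858, -0.1021]), array([0.0119, 0.0303]), np.float64(61.2901)]
beaker [ 0.505 -0.23   0.03 ]
red [ 0.39 -0.19  0.07]
flask [0.52  0.231 0.092]
tin [ 0.656 -0.147  0.052]
blue [0.313 0.299 0.07 ]
```

View pics/crop1.png

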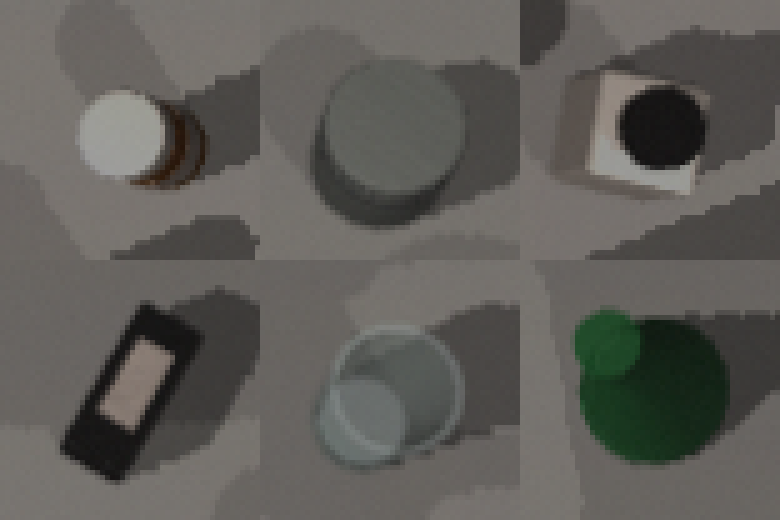

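The crop confirms them: white-capped brown vial, steel tin (lid centre about (406,167)), bottle with black cap, and labelled slide box. The clear beaker (rim about (447,236)) and the green flask stay where they are. Next is a planning helper for shifts in the tool's axes.

```bash
cat >> h.py <<'E'
from scipy.spatial.transform import Rotation as Ro
def plan(*wps):
    "wps: (x,y,z,yaw) -> tool-axis shift and turn from the present pose"
    s=get_state();R0=Ro.from_euler('xyz',s["orientation"],degrees=True);p=s["eef_pos"]
    print("t",s["clock"],"at",p.round(4),s["orientation"].round(2),"w",round(s["gripper_width"],4),"grip",round(s["grip_force"],1),"f",s["ft_force"].round(1))
    for x,y,z,a in wps:
        d=R0.inv().apply(np.array([x,y,z])-p);r=(R0.inv()*Ro.from_euler('xyz',[180,0,a],degrees=True)).as_rotvec(degrees=True)
        print((x,y,z,a),d.round(4),r.round(1))
E
python3 - <<'E'
from h import *
for k,p,z in[("beakertop",(447,236),.07),("tin",(406,167),.052)]:print(k,ray("top",p,z).round(4))
plan((.5,-.3,.2,60),(.5,-.1,.2,90),(.5,.1,.2,120),(.377,.27,.2,155))
E
```

```text
beakertop [ 0.5049 -0.223   0.07  ]
tin [ 0.648  -0.1494  0.052 ]
t 0.1 at [ 0.1719 -0.6521  0.2301] [-179.88   -0.     14.77] w 0.0849 grip 0.0 f [-0.5 -0.1 -0.5]
(0.5, -0.3, 0.2, 60) [ 0.407  -0.2567  0.0306] [ -0.1  -0.  -45.2]
(0.5, -0.1, 0.2, 90) [ 0.4579 -0.4501  0.031 ] [ -0.1  -0.1 -75.2]
(0.5, 0.1, 0.2, 120) [ 0.5089 -0.6435  0.0314] [-1.000e-01 -1.000e-01 -1.052e+02]
(0.377, 0.27, 0.2, 155) [ 0.4333 -0.8393  0.0318] [-0.000e+00 -1.000e-01 -1.402e+02]
```

Emit:
apply_moves(motion="0.407 -0.257 0.03 0 0 -45 -1;0.407 -0.257 0.03 0 0 -45 -1;0.407 -0.257 0.03 0 0 -45 -1;0.407 -0.257 0.03 0 0 -45 -1;0.407 -0.257 0.03 0 0 -45 -1;0.407 -0.257 0.03 0 0 -45 -1;0.407 -0.257 0.03 0 0 -45 -1;0.407 -0.257 0.03 0 0 -45 -1;0.407 -0.257 0.03 0 0 -45 -1;0.407 -0.257 0.03 0 0 -45 -1")

```text
clock: 1.1
eef_pos: [0.5016, -0.2974, 0.2006]
orientation: [-179.9, -0.1, 59.9]
ft_force: [-0.0, -1.1, -0.9]
gripper_width: 0.0855
grip_force: 0.0
```

```bash
python3 -c "
from h import *
plan((.5,.1,.2,120),(.377,.27,.2,155))"
```

```text
t 1.1 at [ 0.5016 -0.2974  0.2006] [-1.7995e+02 -5.0000e-02  5.9880e+01] w 0.0855 grip 0.0 f [-0.  -1.1 -0.9]
(0.5, 0.1, 0.2, 120) [ 0.343  -0.2008  0.0011] [ -0.   -0.1 -60.1]
(0.377, 0.27, 0.2, 155) [ 0.4283 -0.3925  0.0013] [  0.   -0.1 -95.1]
```

Emit:
apply_moves(motion="0.343 -0.201 0 0 0 -60 -1;0.343 -0.201 0 0 0 -60 -1;0.343 -0.201 0 0 0 -60 -1;0.343 -0.201 0 0 0 -60 -1;0.343 -0.201 0 0 0 -60 -1;0.343 -0.201 0 0 0 -60 -1;0.343 -0.201 0 0 0 -60 -1;0.428 -0.392 0 0 0 -95 -1;0.428 -0.392 0 0 0 -95 -1;0.428 -0.392 0 0 0 -95 -1")

```text
clock: 2.1
eef_pos: [0.4242, 0.1818, 0.2009]
orientation: [-180.0, -0.0, 145.9]
ft_force: [1.3, 1.4, 0.5]
gripper_width: 0.0852
grip_force: 0.0
```

```bash
python3 -c "
from h import *
plan((.377,.27,.15,155))"
```

```text
t 2.1 at [0.4242 0.1818 0.2009] [-1.7998e+02 -2.0000e-02  1.4590e+02] w 0.0852 grip 0.0 f [1.3 1.4 0.5]
(0.377, 0.27, 0.15, 155) [0.0885 0.0466 0.0509] [-0.  -0.  -9.1]
```

Emit:
apply_moves(motion="0.088 0.047 0.051 0 0 -9 -1;0.088 0.047 0.051 0 0 -9 -1;0.088 0.047 0.051 0 0 -9 -1;0.088 0.047 0.051 0 0 -9 -1;0.088 0.047 0.051 0 0 -9 -1;0.088 0.047 0.051 0 0 -9 -1")

```text
clock: 2.7
eef_pos: [0.381, 0.2681, 0.1512]
orientation: [179.9, 0.1, 154.5]
ft_force: [0.3, 0.8, 0.7]
gripper_width: 0.0855
grip_force: 0.0
```

```bash
python3 -c "
from h import *
plan((.377,.27,.025,155))
im=get_image('top');cv2.imwrite('pics/t1.png',cv2.resize(im[250:380,100:270,::-1],None,fx=4,fy=4))"
```

```text
t 2.7 at [0.381  0.2681 0.1512] [1.7994e+02 7.0000e-02 1.5446e+02] w 0.0855 grip 0.0 f [0.3 0.8 0.7]
(0.377, 0.27, 0.025, 155) [ 4.600e-03 -1.000e-04  1.262e-01] [ 0.1  0.1 -0.5]
```

View pics/t1.png

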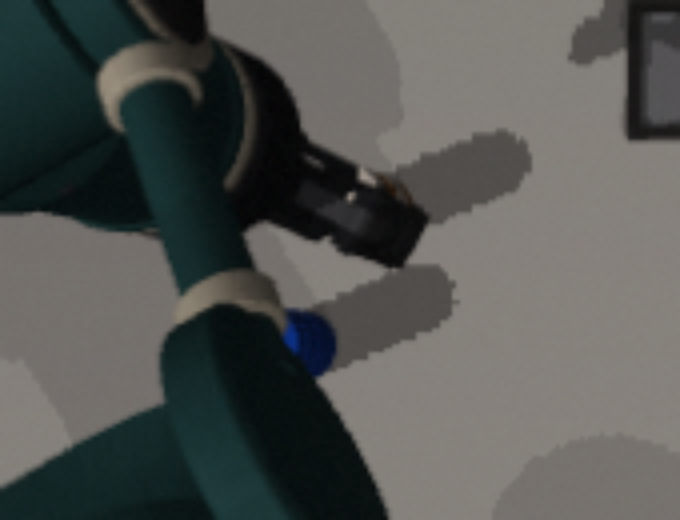

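The arm hides most of the vial here; blue is at crop (315,340) and clear of the gripper. I'll let the arm settle and then descend.

```bash
python3 -c "
from h import *
plan((.377,.27,.025,155))"
```

```text
t 2.75 at [0.3811 0.268  0.1513] [1.7993e+02 7.0000e-02 1.5443e+02] w 0.0854 grip 0.0 f [-0.4 -0.2 -0.4]
(0.377, 0.27, 0.025, 155) [ 0.0047 -0.0002  0.1263] [ 0.1  0.1 -0.6]
```

Emit:
apply_moves(motion="0.005 0 0.03 0 0 -0.5 -1;0.005 0 0.06 0 0 -0.5 -1;0.005 0 0.085 0 0 -0.5 -1;0.005 0 0.105 0 0 -0.5 -1;0.005 0 0.117 0 0 -0.5 -1;0.005 0 0.124 0 0 -0.5 -1;0.005 0 0.126 0 0 -0.5 -1;0.005 0 0.126 0 0 -0.5 -1")

```text
clock: 3.55
eef_pos: [0.3758, 0.2711, 0.0249]
orientation: [180.0, 0.0, 155.0]
ft_force: [0.1, -0.6, 0.2]
gripper_width: 0.0853
grip_force: 0.0
```

```bash
python3 -c "
from h import *
plan((.377,.27,.025,155))
im=get_image('scene');cv2.imwrite('pics/s1.png',cv2.resize(im[230:360,420:580,::-1],None,fx=4,fy=4))
plan()"
```

```text
t 3.55 at [0.3758 0.2711 0.0249] [1.7995e+02 3.0000e-02 1.5503e+02] w 0.0853 grip 0.0 f [ 0.1 -0.6  0.2]
(0.377, 0.27, 0.025, 155) [-0.0015 -0.0005 -0.0001] [0. 0. 0.]
t 3.6 at [0.376  0.2713 0.0252] [1.7992e+02 5.0000e-02 1.5504e+02] w 0.0854 grip 0.0 f [-0.2  0.5 -0.5]
```

View pics/s1.png

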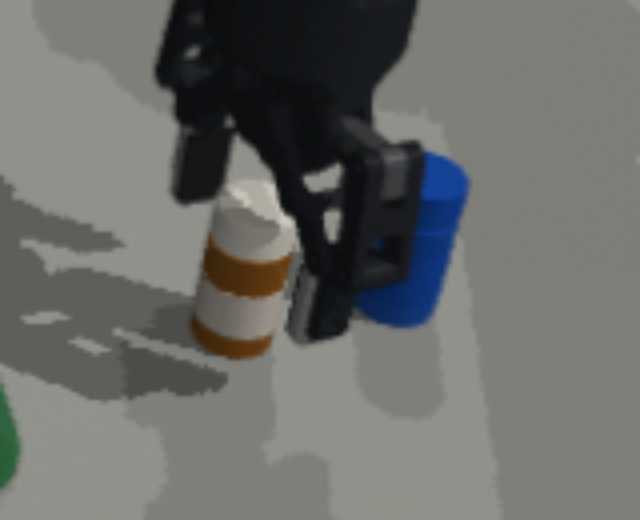

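The vial stands between the fingers, with blue behind and untouched. I'll close gently.

Emit:
apply_moves(motion="0 0 0.002 0 0 0 0;0 0 0.002 0 0 0 0.2;0 0 0.002 0 0 0 0.4;0 0 0.002 0 0 0 0.6;0 0 0.002 0 0 0 0.8;0 0 0.002 0 0 0 1;0 0 0.002 0 0 0 1;0 0 0.002 0 0 0 1;0 0 0.002 0 0 0 1", force=30)

```text
clock: 4.5
eef_pos: [0.3753, 0.2711, 0.0226]
orientation: [180.0, 0.0, 155.0]
ft_force: [-1.7, 0.7, 5.4]
gripper_width: 0.0335
grip_force: 30.0
```

```bash
python3 -c "
from h import *
plan((.62,.135,.12,155),(.377,.27,.16,155))"
```

```text
t 4.5 at [0.3753 0.2711 0.0226] [1.7998e+02 1.0000e-02 1.5505e+02] w 0.0335 grip 30.0 f [-1.7  0.7  5.4]
(0.62, 0.135, 0.12, 155) [-0.2793 -0.0201 -0.0974] [0. 0. 0.]
(0.377, 0.27, 0.16, 155) [-0.002  -0.0002 -0.1374] [0. 0. 0.]
```

Emit:
apply_moves(motion="0 0 -0.01 0 0 0 1;0 0 -0.03 0 0 0 1;0 0 -0.06 0 0 0 1;0 0 -0.1 0 0 0 1;0 0 -0.13 0 0 0 1;-0.03 0 -0.15 0 0 0 1;-0.07 -0.005 -0.15 0 0 0 1;-0.11 -0.01 -0.15 0 0 0 1;-0.15 -0.01 -0.15 0 0 0 1;-0.19 -0.015 -0.15 0 0 0 1")

```text
clock: 5.5
eef_pos: [0.5423, 0.1765, 0.1725]
orientation: [180.0, 0.0, 155.1]
ft_force: [-1.0, 0.2, -0.3]
gripper_width: 0.0332
grip_force: 30.0
```

```bash
python3 -c "
from h import *
plan((.62,.135,.12,155))"
```

```text
t 5.5 at [0.5423 0.1765 0.1725] [1.7997e+02 1.0000e-02 1.5506e+02] w 0.0332 grip 30.0 f [-1.   0.2 -0.3]
(0.62, 0.135, 0.12, 155) [-0.0879 -0.0049  0.0526] [0.  0.  0.1]
```

Emit:
apply_moves(motion="-0.04 -0.003 0.01 0 0 0 1;-0.07 -0.005 0.03 0 0 0 1;-0.088 -0.005 0.05 0 0 0 1;-0.088 -0.005 0.08 0 0 0 1;-0.088 -0.005 0.1 0 0 0 1;-0.088 -0.005 0.115 0 0 0 1;-0.088 -0.005 0.115 0 0 0 1;-0.088 -0.005 0.115 0 0 0 1")

```text
clock: 6.3
eef_pos: [0.6188, 0.1357, 0.0576]
orientation: [180.0, 0.0, 155.1]
ft_force: [0.5, 0.3, -0.3]
gripper_width: 0.0336
grip_force: 30.0
```

```bash
python3 -c "
from h import *
plan((.62,.135,.028,155))
im=get_image('scene');cv2.imwrite('pics/s2.png',cv2.resize(im[230:380,240:420,::-1],None,fx=4,fy=4))"
```

```text
t 6.3 at [0.6188 0.1357 0.0576] [180.     0.   155.07] w 0.0336 grip 30.0 f [ 0.5  0.3 -0.3]
(0.62, 0.135, 0.028, 155) [-0.0014 -0.0002  0.0296] [0.  0.  0.1]
```

View pics/s2.png

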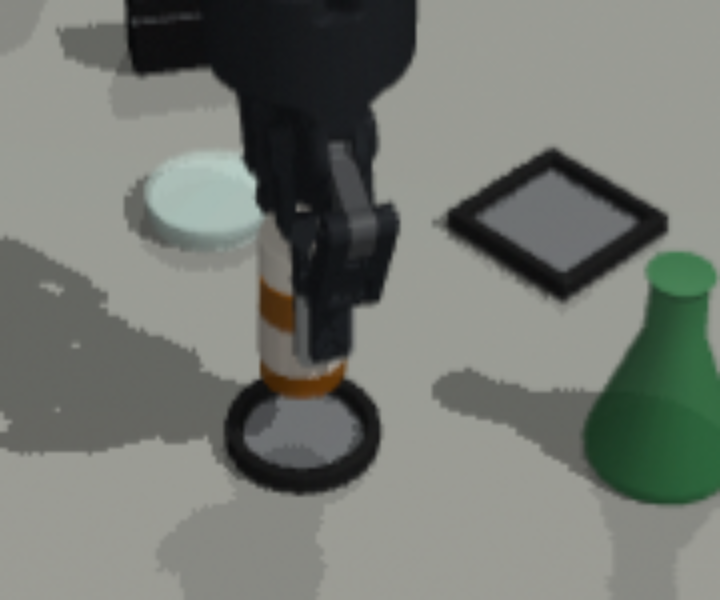

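The vial hangs upright above the centre of the small dish (crop (303,430)). I'll lower it slowly.

Emit:
apply_moves(motion="-0.001 0 0.006 0 0 0 1;-0.001 0 0.012 0 0 0 1;-0.001 0 0.018 0 0 0 1;-0.001 0 0.023 0 0 0 1;-0.001 0 0.026 0 0 0 1;-0.001 0 0.028 0 0 0 1;-0.001 0 0.03 0 0 0 1;-0.001 0 0.031 0 0 0 1;-0.001 0 0.031 0 0 0 1")

```text
clock: 7.25
eef_pos: [0.6196, 0.1352, 0.0262]
orientation: [-180.0, -0.0, 155.1]
ft_force: [-0.7, 0.5, -0.0]
gripper_width: 0.0331
grip_force: 30.0
```

```bash
python3 -c "
from h import *
plan((.62,.135,.0256,155))"
```

```text
t 7.25 at [0.6196 0.1352 0.0262] [-1.8000e+02 -1.0000e-02  1.5506e+02] w 0.0331 grip 30.0 f [-0.7  0.5 -0. ]
(0.62, 0.135, 0.0256, 155) [-0.0004  0.      0.0006] [-0.  -0.   0.1]
```

Emit:
apply_moves(motion="0 0 0.001 0 0 0 1;0 0 0.0015 0 0 0 1;0 0 0.0015 0 0 0 1")

```text
clock: 7.55
eef_pos: [0.62, 0.1352, 0.0257]
orientation: [180.0, 0.0, 155.1]
ft_force: [-2.1, -1.3, 4.8]
gripper_width: 0.0332
grip_force: 30.4
```

Contact at 4.8 N. I'll open the fingers.

Emit:
apply_moves(motion="0 0 0 0 0 0 0.2;0 0 0 0 0 0 0.1;0 0 0 0 0 0 0;0 0 0 0 0 0 -0.3;0 0 0 0 0 0 -0.6;0 0 -0.02 0 0 0 -0.6;0 0 -0.05 0 0 0 -0.6;0 0 -0.09 0 0 0 -1;0 0 -0.13 0 0 0 -1;0 0 -0.17 0 0 0 -1")

```text
clock: 8.55
eef_pos: [0.6194, 0.1351, 0.1961]
orientation: [-180.0, -0.0, 155.1]
ft_force: [0.8, 0.6, -0.4]
gripper_width: 0.0856
grip_force: 0.0
```

```bash
python3 -c "
from h import *
plan((.648,-.149,.16,75),(.648,-.149,.09,75),(.648,-.149,.018,75))
im=get_image('scene');cv2.imwrite('pics/s3.png',cv2.resize(im[230:380,240:420,::-1],None,fx=3,fy=3))
plan((.648,-.149,.16,75))"
```

```text
t 8.55 at [0.6194 0.1351 0.1961] [-1.7999e+02 -2.0000e-02  1.5506e+02] w 0.0856 grip 0.0 f [ 0.8  0.6 -0.4]
(0.648, -0.149, 0.16, 75) [-0.1458 -0.2455  0.0361] [-0.  -0.  80.1]
(0.648, -0.149, 0.09, 75) [-0.1458 -0.2455  0.1061] [-0.  -0.  80.1]
(0.648, -0.149, 0.018, 75) [-0.1458 -0.2455  0.1781] [-0.  -0.  80.1]
t 8.6 at [0.6238 0.1359 0.205 ] [179.6    0.57 155.06] w 0.0856 grip 0.0 f [2.2 0.7 4.3]
(0.648, -0.149, 0.16, 75) [-0.1417 -0.2484  0.0447] [ 0.7  0.2 80.1]
```

View pics/s3.png

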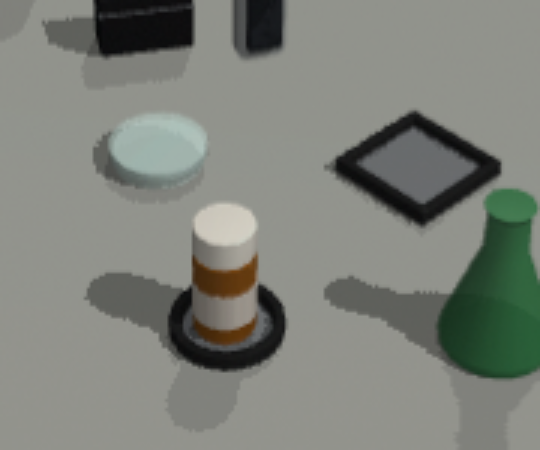

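The vial stands upright in the small dish (crop (225,320)). Next is the tin.

Emit:
apply_moves(motion="-0.142 -0.248 0.03 0 0 45 -1;-0.142 -0.248 0.03 0 0 45 -1;-0.142 -0.248 0.03 0 0 45 -1;-0.142 -0.248 0.03 0 0 45 -1;-0.142 -0.248 0.03 0 0 45 -1;-0.142 -0.248 0.03 0 0 45 -1;-0.142 -0.248 0.06 0 0 45 -1;-0.142 -0.248 0.09 0 0 45 -1;-0.142 -0.248 0.09 0 0 45 -1;-0.142 -0.248 0.09 0 0 45 -1")

```text
clock: 9.6
eef_pos: [0.6431, -0.1494, 0.104]
orientation: [-179.9, -0.1, 110.1]
ft_force: [-0.5, -0.7, -0.2]
gripper_width: 0.0853
grip_force: 0.0
```

```bash
python3 -c "
from h import *
plan((.648,-.149,.015,110))
im=get_image('top');cv2.imwrite('pics/t2.png',cv2.resize(im[110:260,320:500,::-1],None,fx=4,fy=4))
plan((.648,-.149,.015,110))"
```

```text
t 9.6 at [ 0.6431 -0.1494  0.104 ] [-1.7990e+02 -7.0000e-02  1.1006e+02] w 0.0853 grip 0.0 f [-0.5 -0.7 -0.2]
(0.648, -0.149, 0.015, 110) [-0.0015  0.0049  0.089 ] [-0.1 -0.1  0.1]
t 9.65 at [ 0.6444 -0.1495  0.1057] [1.7996e+02 3.0000e-02 1.1007e+02] w 0.085 grip 0.0 f [0.9 0.7 0.9]
(0.648, -0.149, 0.015, 110) [-0.0007  0.0035  0.0907] [0.  0.  0.1]
```

View pics/t2.png

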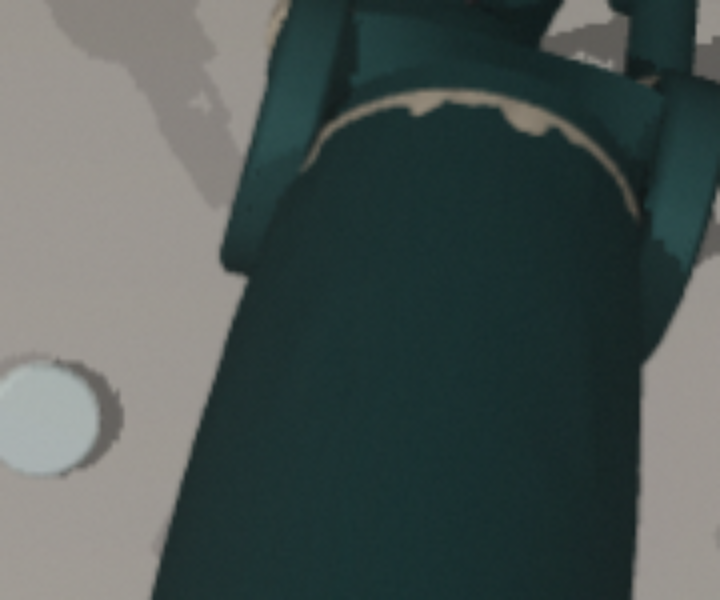

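The arm hides the tin from above. The margin is 13 mm a side, so I'll descend and check with the scene camera.

Emit:
apply_moves(motion="-0.001 0.004 0.03 0 0 0 -1;-0.001 0.004 0.05 0 0 0 -1;-0.001 0.004 0.065 0 0 0 -1;-0.001 0.004 0.078 0 0 0 -1;-0.001 0.004 0.088 0 0 0 -1;-0.001 0.004 0.095 0 0 0 -1;-0.001 0.004 0.097 0 0 0 -1;-0.001 0.004 0.097 0 0 0 -1")

```text
clock: 10.45
eef_pos: [0.648, -0.1493, 0.0078]
orientation: [180.0, 0.0, 110.1]
ft_force: [-0.2, 0.3, -0.3]
gripper_width: 0.0854
grip_force: 0.0
```

```bash
python3 -c "
from h import *
im=get_image('scene');cv2.imwrite('pics/s4.png',cv2.resize(im[180:300,130:280,::-1],None,fx=4,fy=4))
plan((.648,-.149,.008,110))"
```

```text
t 10.5 at [ 0.6483 -0.1493  0.0082] [1.7997e+02 2.0000e-02 1.1005e+02] w 0.0855 grip 0.0 f [-0.9  0.3  0.4]
(0.648, -0.149, 0.008, 110) [ 0.0004 -0.0002  0.0002] [0.  0.  0.1]
```

View pics/s4.png

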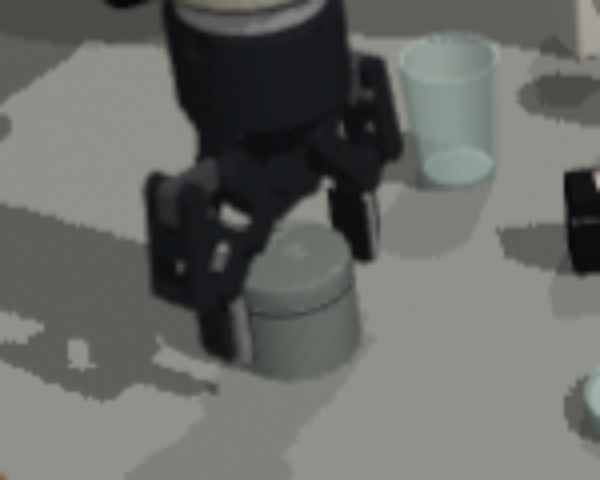

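The tin sits between the fingers. Closing.

Emit:
apply_moves(motion="0 0 0 0 0 0 -0.5;0 0 0 0 0 0 -0.3;0 0 0 0 0 0 -0.1;0 0 0 0 0 0 0.2;0 0 0 0 0 0 0.6;0 0 0 0 0 0 1;0 0 0 0 0 0 1", force=45)

```text
clock: 11.2
eef_pos: [0.6489, -0.1494, 0.0088]
orientation: [179.9, 0.1, 110.1]
ft_force: [0.8, 0.0, 4.9]
gripper_width: 0.0571
grip_force: 48.4
```

```bash
python3 -c "
from h import *
plan((.648,-.149,.16,110),(.62,.1,.18,110),(.543,.385,.16,110))"
```

```text
t 11.2 at [ 0.6489 -0.1494  0.0088] [1.7991e+02 7.0000e-02 1.1005e+02] w 0.0571 grip 48.4 f [0.8 0.  4.9]
(0.648, -0.149, 0.16, 110) [ 0.0005 -0.0004 -0.1512] [0.1 0.1 0.1]
(0.62, 0.1, 0.18, 110) [ 0.244   0.0587 -0.1713] [0.1 0.1 0.1]
(0.543, 0.385, 0.16, 110) [ 0.5382  0.084  -0.1516] [0.1 0.1 0.1]
```

Emit:
apply_moves(motion="0 0 -0.01 0 0 0 1;0 0 -0.03 0 0 0 1;0 0 -0.07 0 0 0 1;0 0 -0.11 0 0 0 1;0 0 -0.15 0 0 0 1;0.03 0.01 -0.17 0 0 0 1;0.07 0.015 -0.17 0 0 0 1;0.11 0.02 -0.17 0 0 0 1;0.15 0.03 -0.17 0 0 0 1;0.19 0.04 -0.17 0 0 0 1")

```text
clock: 12.2
eef_pos: [0.6187, 0.0443, 0.1772]
orientation: [-179.9, -0.0, 110.0]
ft_force: [0.6, 0.4, -0.7]
gripper_width: 0.0571
grip_force: 48.5
```

```bash
python3 -c "
from h import *
plan((.543,.385,.16,110))"
```

```text
t 12.2 at [0.6187 0.0443 0.1772] [-1.7989e+02 -4.0000e-02  1.1002e+02] w 0.0571 grip 48.5 f [ 0.6  0.4 -0.7]
(0.543, 0.385, 0.16, 110) [0.346  0.0456 0.0173] [-0.1 -0.   0. ]
```

Emit:
apply_moves(motion="0.04 0.005 0 0 0 0 1;0.08 0.01 0 0 0 0 1;0.12 0.015 0 0 0 0 1;0.16 0.02 0 0 0 0 1;0.2 0.025 0 0 0 0 1;0.24 0.03 0 0 0 0 1;0.28 0.035 0 0 0 0 1;0.32 0.04 0.01 0 0 0 1;0.346 0.046 0.03 0 0 0 1;0.346 0.046 0.05 0 0 0 1")

```text
clock: 13.2
eef_pos: [0.5434, 0.3875, 0.1273]
orientation: [180.0, -0.1, 110.3]
ft_force: [-0.2, -1.5, -1.5]
gripper_width: 0.0569
grip_force: 48.5
```

Emit:
apply_moves(motion="0 0 0.025 0 0 0 1;0 0 0.05 0 0 0 1;0 0 0.07 0 0 0 1;0 0 0.08 0 0 0 1;0 0 0.08 0 0 0 1")

```text
clock: 13.7
eef_pos: [0.5429, 0.3825, 0.0452]
orientation: [-179.7, 0.1, 110.1]
ft_force: [-1.0, -0.2, -1.8]
gripper_width: 0.0571
grip_force: 48.5
```

```bash
python3 -c "
from h import *
im=get_image('scene');cv2.imwrite('pics/s5.png',cv2.resize(im[300:460,390:570,::-1],None,fx=3,fy=3))
plan((.543,.385,.0125,110))"
```

```text
t 13.75 at [0.5441 0.3832 0.0469] [-1.7986e+02  3.0000e-02  1.1005e+02] w 0.0572 grip 48.5 f [-0.  -0.3 -0.7]
(0.543, 0.385, 0.0125, 110) [ 0.0021 -0.0003  0.0344] [-0.1  0.   0. ]
```

View pics/s5.png

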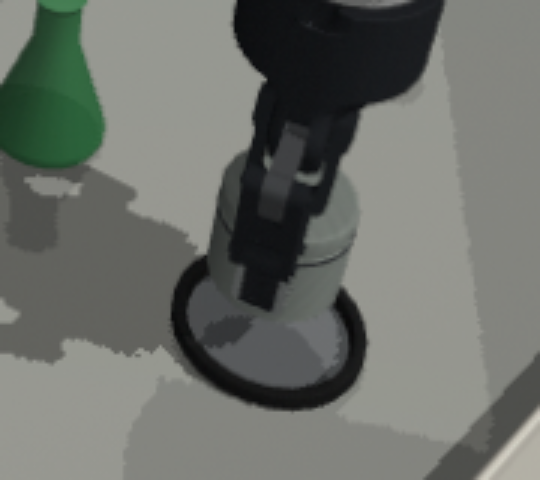

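The tin hangs above the large dish (crop (268,330)), centred. Lowering.

Emit:
apply_moves(motion="0.002 0 0.008 0 0 0 1;0.002 0 0.016 0 0 0 1;0.002 0 0.022 0 0 0 1;0.002 0 0.027 0 0 0 1;0.002 0 0.03 0 0 0 1;0.002 0 0.032 0 0 0 1;0.002 0 0.033 0 0 0 1;0.002 0 0.033 0 0 0 1;0.002 0 0.033 0 0 0 1")

```text
clock: 14.65
eef_pos: [0.5444, 0.3858, 0.015]
orientation: [180.0, -0.0, 110.1]
ft_force: [-0.1, 0.5, -1.5]
gripper_width: 0.0571
grip_force: 48.5
```

Emit:
apply_moves(motion="0 0 0.001 0 0 0 1;0 0 0.002 0 0 0 1;0 0 0.003 0 0 0 1;0 0 0.003 0 0 0 1")

```text
clock: 15.05
eef_pos: [0.5443, 0.3858, 0.0119]
orientation: [180.0, -0.0, 110.1]
ft_force: [-0.5, -0.0, -0.5]
gripper_width: 0.0573
grip_force: 48.6
```

Emit:
apply_moves(motion="0 0 0.0005 0 0 0 1;0 0 0.001 0 0 0 1;0 0 0.001 0 0 0 1")

```text
clock: 15.35
eef_pos: [0.5443, 0.3858, 0.0119]
orientation: [180.0, -0.0, 110.1]
ft_force: [-2.8, -2.4, 4.9]
gripper_width: 0.0569
grip_force: 49.2
```

Contact. Release, then rise straight up.

Emit:
apply_moves(motion="0 0 0 0 0 0 -0.3;0 0 0 0 0 0 -0.5;0 0 0 0 0 0 -0.8;0 0 0 0 0 0 -1;0 0 0 0 0 0 -1;0 0 -0.015 0 0 0 -1;0 0 -0.04 0 0 0 -1;0 0 -0.08 0 0 0 -1;0 0 -0.12 0 0 0 -1;0 0 -0.17 0 0 0 -1")

```text
clock: 16.35
eef_pos: [0.5432, 0.385, 0.1817]
orientation: [-179.9, 0.0, 110.1]
ft_force: [0.5, 0.6, -0.4]
gripper_width: 0.0853
grip_force: 0.0
```

```bash
python3 -c "
from h import *
get_image('top')
im=get_image('top');cv2.imwrite('pics/t3.png',cv2.resize(im[130:350,90:330,::-1],None,fx=2.5,fy=2.5))
plan((.55,.1,.2,100),(.55,-.1,.2,90),(.362,-.288,.2,70))"
```

```text
t 16.45 at [0.5491 0.389  0.1922] [179.04  -0.23 110.06] w 0.0853 grip 0.0 f [0.6 1.1 0.8]
(0.55, 0.1, 0.2, 100) [-0.2717 -0.0981 -0.0105] [ 0.9 -0.3 10.1]
(0.55, -0.1, 0.2, 90) [-0.4596 -0.1667 -0.0124] [ 0.9 -0.4 20.1]
(0.362, -0.288, 0.2, 70) [-0.5717 -0.4077 -0.0169] [ 0.8 -0.6 40.1]
```

View pics/t3.png

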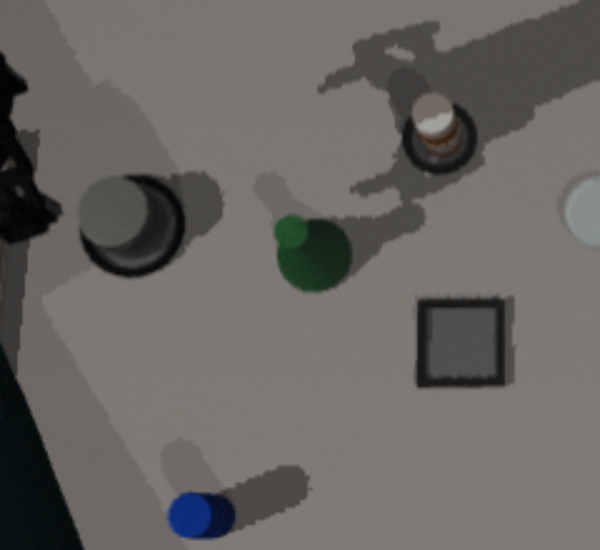

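Tin at crop (113,212) in the large dish and vial at (433,115) in the small one; flask undisturbed at (315,255). On to the bottle.

Emit:
apply_moves(motion="-0.272 -0.098 -0.01 0 0 10 -1;-0.272 -0.098 -0.01 0 0 10 -1;-0.272 -0.098 -0.01 0 0 10 -1;-0.272 -0.098 -0.01 0 0 10 -1;-0.272 -0.098 -0.01 0 0 10 -1;-0.272 -0.098 -0.01 0 0 10 -1;-0.46 -0.167 -0.01 0 0 20 -1;-0.46 -0.167 -0.01 0 0 20 -1;-0.46 -0.167 -0.01 0 0 20 -1;-0.46 -0.167 -0.01 0 0 20 -1")

```text
clock: 17.45
eef_pos: [0.5451, -0.1054, 0.1922]
orientation: [179.9, 0.0, 90.1]
ft_force: [1.0, 0.0, -0.2]
gripper_width: 0.0852
grip_force: 0.0
```

```bash
python3 -c "
from h import *
print('tin',ray('top',(135.2,214.8),.055))
plan((.362,-.288,.16,78))"
```

```text
tin [0.54257921 0.3844491  0.055     ]
t 17.45 at [ 0.5451 -0.1054  0.1922] [1.7987e+02 2.0000e-02 9.0060e+01] w 0.0852 grip 0.0 f [ 1.   0.  -0.2]
(0.362, -0.288, 0.16, 78) [-0.1824 -0.1834  0.0319] [ 0.1  0.  12.1]
```

Emit:
apply_moves(motion="-0.182 -0.183 0.02 0 0 12 -1;-0.182 -0.183 0.02 0 0 12 -1;-0.182 -0.183 0.02 0 0 12 -1;-0.182 -0.183 0.02 0 0 12 -1;-0.182 -0.183 0.02 0 0 12 -1;-0.182 -0.183 0.02 0 0 12 -1;-0.182 -0.183 0.03 0 0 12 -1;-0.182 -0.183 0.05 0 0 12 -1;-0.182 -0.183 0.06 0 0 12 -1;-0.182 -0.183 0.06 0 0 12 -1")

```text
clock: 18.45
eef_pos: [0.3619, -0.2836, 0.1288]
orientation: [-179.8, -0.1, 78.2]
ft_force: [0.1, 0.6, 0.2]
gripper_width: 0.0857
grip_force: 0.0
```

```bash
python3 -c "
from h import *
im=get_image('scene');cv2.imwrite('pics/s6.png',cv2.resize(im[110:260,200:360,::-1],None,fx=4,fy=4))
plan((.362,-.288,.018,78))"
```

```text
t 18.5 at [ 0.3625 -0.2842  0.1299] [-1.7989e+02 -8.0000e-02  7.8160e+01] w 0.0854 grip 0.0 f [-0.2 -0.2  0.1]
(0.362, -0.288, 0.018, 78) [-0.004   0.0005  0.1118] [-0.1 -0.1  0.2]
```

View pics/s6.png

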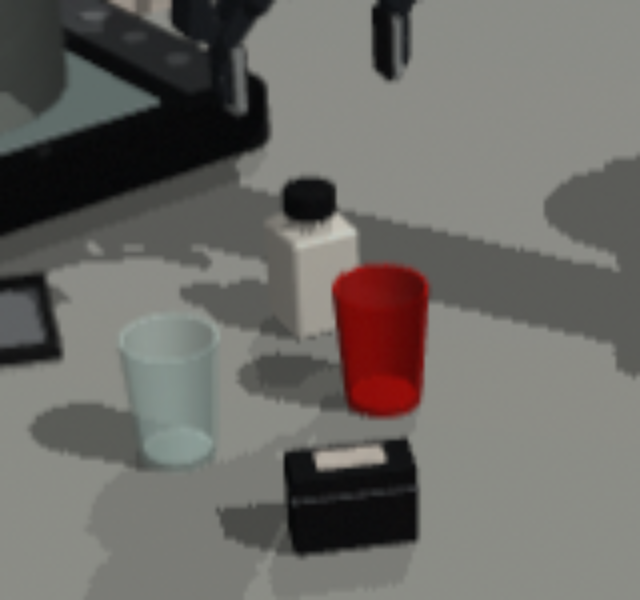

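The fingers straddle the bottle (crop (315,255)), and the red beaker and clear beaker are clear of them. Descending.

Emit:
apply_moves(motion="-0.004 0 0.03 0 0 0 -1;-0.004 0 0.055 0 0 0 -1;-0.004 0 0.075 0 0 0 -1;-0.004 0 0.09 0 0 0 -1;-0.004 0 0.1 0 0 0 -1;-0.004 0 0.107 0 0 0 -1;-0.004 0 0.109 0 0 0 -1;-0.004 0 0.109 0 0 0 -1")

```text
clock: 19.3
eef_pos: [0.3619, -0.2897, 0.0221]
orientation: [180.0, 0.0, 78.1]
ft_force: [0.4, -0.3, 0.5]
gripper_width: 0.0853
grip_force: 0.0
```

Emit:
apply_moves(motion="0 0 0 0 0 0 -0.4;0 0 0 0 0 0 -0.2;0 0 0 0 0 0 0;0 0 0 0 0 0 0.2;0 0 0 0 0 0 0.5;0 0 0 0 0 0 1;0 0 0 0 0 0 1;0 0 0 0 0 0 1", force=40)

```text
clock: 20.1
eef_pos: [0.3619, -0.29, 0.0224]
orientation: [179.9, 0.0, 78.1]
ft_force: [-0.3, -0.6, 6.1]
gripper_width: 0.0419
grip_force: 41.3
```

```bash
python3 -c "
from h import *
plan((.45,.112,.15,91.5))"
```

```text
t 20.1 at [ 0.3619 -0.29    0.0224] [1.7994e+02 4.0000e-02 7.8050e+01] w 0.0419 grip 41.3 f [-0.3 -0.6  6.1]
(0.45, 0.112, 0.15, 91.5) [ 0.4114  0.0031 -0.1278] [  0.1   0.  -13.4]
```

Emit:
apply_moves(motion="0 0 -0.01 0 0 0 1;0 0 -0.03 0 0 0 1;0 0 -0.07 0 0 0 1;0 0 -0.11 0 0 0 1;0 0 -0.15 0 0 0 1;0.03 0 -0.16 0 0 0 1;0.07 0 -0.16 0 0 -2 1;0.11 0 -0.16 0 0 -5 1;0.15 0 -0.16 0 0 -8 1;0.19 0 -0.16 0 0 -10 1")

```text
clock: 21.1
eef_pos: [0.4, -0.102, 0.1817]
orientation: [-180.0, -0.0, 88.1]
ft_force: [0.4, 0.5, -0.3]
gripper_width: 0.042
grip_force: 40.9
```

```bash
python3 -c "
from h import *
plan((.45,.112,.12,91.5))"
```

```text
t 21.1 at [ 0.4    -0.102   0.1817] [-1.7996e+02 -1.0000e-02  8.8120e+01] w 0.042 grip 40.9 f [ 0.4  0.5 -0.3]
(0.45, 0.112, 0.12, 91.5) [0.2155 0.043  0.0617] [-0.  -0.  -3.4]
```

Emit:
apply_moves(motion="0.04 0.008 0 0 0 -1 1;0.08 0.016 0 0 0 -2 1;0.12 0.024 0 0 0 -3 1;0.16 0.032 0 0 0 -3.4 1;0.195 0.04 0.02 0 0 -3.4 1;0.213 0.043 0.05 0 0 -3.4 1;0.213 0.043 0.08 0 0 -3.4 1;0.213 0.043 0.11 0 0 -3.4 1;0.213 0.043 0.12 0 0 -3.4 1;0.213 0.043 0.12 0 0 -3.4 1")

```text
clock: 22.1
eef_pos: [0.4487, 0.1074, 0.0601]
orientation: [-179.7, 0.0, 91.5]
ft_force: [-0.3, 0.1, -1.2]
gripper_width: 0.0412
grip_force: 40.9
```

```bash
python3 -c "
from h import *
im=get_image('scene');cv2.imwrite('pics/s7.png',cv2.resize(im[190:320,310:470,::-1],None,fx=4,fy=4))
plan((.45,.112,.0254,91.5))"
```

```text
t 22.15 at [0.4504 0.1076 0.0616] [-1.7991e+02  1.0000e-02  9.1440e+01] w 0.0416 grip 40.9 f [ 0.6  0.5 -0.9]
(0.45, 0.112, 0.0254, 91.5) [ 0.0044 -0.0002  0.0362] [-0.1  0.  -0.1]
```

View pics/s7.png

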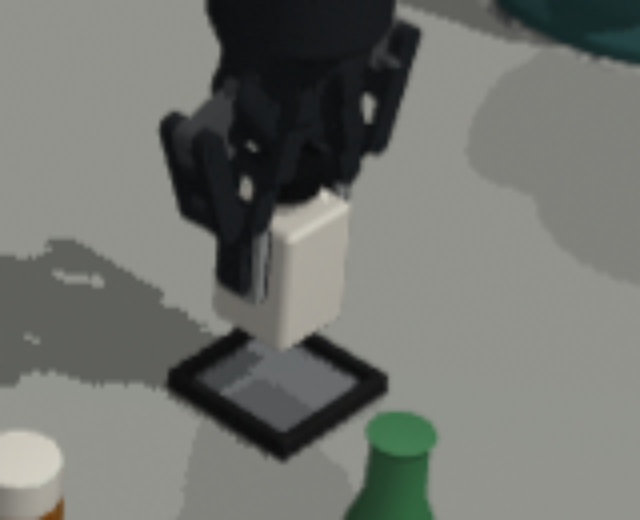

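The bottle is square to the tray and hangs above it (crop (280,270)). Lowering, with a 4 mm correction.

Emit:
apply_moves(motion="0.004 0 0.008 0 0 0 1;0.004 0 0.016 0 0 0 1;0.004 0 0.022 0 0 0 1;0.004 0 0.028 0 0 0 1;0.004 0 0.032 0 0 0 1;0.004 0 0.034 0 0 0 1;0.004 0 0.035 0 0 0 1;0.004 0 0.035 0 0 0 1;0.004 0 0.035 0 0 0 1")

```text
clock: 23.05
eef_pos: [0.4511, 0.1118, 0.027]
orientation: [180.0, -0.0, 91.5]
ft_force: [0.6, -0.5, -1.4]
gripper_width: 0.0417
grip_force: 40.9
```

Emit:
apply_moves(motion="0 0 0.001 0 0 0 1;0 0 0.0015 0 0 0 1;0 0 0.0015 0 0 0 1")

```text
clock: 23.35
eef_pos: [0.451, 0.1118, 0.0255]
orientation: [180.0, -0.0, 91.5]
ft_force: [0.1, -0.4, -0.0]
gripper_width: 0.0416
grip_force: 40.9
```

Emit:
apply_moves(motion="0 0 0.0005 0 0 0 1;0 0 0.001 0 0 0 1;0 0 0.001 0 0 0 1")

```text
clock: 23.65
eef_pos: [0.4511, 0.1119, 0.0254]
orientation: [-180.0, 0.0, 91.5]
ft_force: [-3.7, -0.2, 9.1]
gripper_width: 0.0418
grip_force: 42.1
```

Emit:
apply_moves(motion="0 0 -0.0005 0 0 0 0.1;0 0 -0.0005 0 0 0 -0.1;0 0 -0.0005 0 0 0 -0.4;0 0 0 0 0 0 -0.7;0 0 0 0 0 0 -1;0 0 -0.015 0 0 0 -1;0 0 -0.04 0 0 0 -1;0 0 -0.08 0 0 0 -1;0 0 -0.12 0 0 0 -1;0 0 -0.15 0 0 0 -1")

```text
clock: 24.65
eef_pos: [0.4516, 0.1119, 0.1768]
orientation: [179.9, -0.0, 91.5]
ft_force: [1.5, -0.0, -0.5]
gripper_width: 0.0855
grip_force: 0.0
```

```bash
python3 -c "
from h import *
plan((.483,-.101,.12,151),(.483,-.101,.12,-29))"
```

```text
t 24.65 at [0.4516 0.1119 0.1768] [ 1.7986e+02 -2.0000e-02  9.1460e+01] w 0.0855 grip 0.0 f [ 1.5 -0.  -0.5]
(0.483, -0.101, 0.12, 151) [-0.2137  0.0259  0.0567] [  0.1   0.1 -59.5]
(0.483, -0.101, 0.12, -29) [-0.2137  0.0259  0.0567] [ 1.000e-01 -2.000e-01  1.205e+02]
```

Emit:
apply_moves(motion="-0.214 0.027 0 0 0 -59 -1;-0.214 0.027 0 0 0 -59 -1;-0.214 0.027 0 0 0 -59 -1;-0.214 0.027 0 0 0 -59 -1;-0.214 0.027 0 0 0 -59 -1;-0.214 0.027 0.02 0 0 -59 -1;-0.214 0.027 0.05 0 0 -59 -1;-0.214 0.027 0.08 0 0 -59 -1;-0.214 0.027 0.08 0 0 -59 -1;-0.214 0.027 0.08 0 0 -59 -1")

```text
clock: 25.65
eef_pos: [0.4827, -0.1013, 0.094]
orientation: [-180.0, -0.1, 150.3]
ft_force: [0.3, 0.4, 0.5]
gripper_width: 0.0851
grip_force: 0.0
```

```bash
python3 -c "
from h import *
get_image('scene')
plan((.484,-.102,.012,151))"
```

```text
t 25.7 at [ 0.484  -0.1016  0.0952] [1.7999e+02 6.0000e-02 1.5037e+02] w 0.0855 grip 0.0 f [ 1.6 -0.6  0.6]
(0.484, -0.102, 0.012, 151) [-0.0002 -0.0004  0.0832] [ 0.   0.1 -0.6]
```

Emit:
apply_moves(motion="0 0 0.025 0 0 -0.5 -1;0 0 0.045 0 0 -0.5 -1;0 0 0.06 0 0 -0.5 -1;0 0 0.07 0 0 -0.5 -1;0 0 0.078 0 0 -0.5 -1;0 0 0.082 0 0 -0.5 -1;0 0 0.083 0 0 -0.5 -1;0 0 0.083 0 0 -0.5 -1")

```text
clock: 26.5
eef_pos: [0.4838, -0.1016, 0.0118]
orientation: [180.0, 0.0, 150.9]
ft_force: [-0.1, -1.6, -0.4]
gripper_width: 0.0852
grip_force: 0.0
```

Emit:
apply_moves(motion="0 0 0 0 0 0 0;0 0 0 0 0 0 0.1;0 0 0 0 0 0 0.2;0 0 0 0 0 0 0.3;0 0 0 0 0 0 0.5;0 0 0 0 0 0 0.7;0 0 0 0 0 0 1;0 0 0 0 0 0 1;0 0 0 0 0 0 1", force=35)

```text
clock: 27.4
eef_pos: [0.4836, -0.1015, 0.0115]
orientation: [180.0, 0.0, 151.0]
ft_force: [0.9, 0.3, 3.1]
gripper_width: 0.0275
grip_force: 35.4
```

```bash
python3 -c "
from h import *
plan((.5016,-.3975,.15,64.1))"
```

```text
t 27.4 at [ 0.4836 -0.1015  0.0115] [1.7999e+02 3.0000e-02 1.5095e+02] w 0.0275 grip 35.4 f [0.9 0.3 3.1]
(0.5016, -0.3975, 0.15, 64.1) [-0.1595 -0.25   -0.1384] [ 0.   0.  86.9]
```

Emit:
apply_moves(motion="0 0 -0.01 0 0 0 1;0 0 -0.03 0 0 0 1;0 0 -0.07 0 0 0 1;0 0 -0.11 0 0 0 1;0 0 -0.15 0 0 4 1;-0.02 -0.03 -0.16 0 0 10 1;-0.04 -0.06 -0.16 0 0 17 1;-0.06 -0.09 -0.16 0 0 24 1;-0.08 -0.12 -0.16 0 0 31 1;-0.1 -0.15 -0.16 0 0 38 1")

```text
clock: 28.4
eef_pos: [0.4974, -0.2823, 0.1715]
orientation: [-180.0, -0.0, 112.7]
ft_force: [0.2, -0.4, -1.0]
gripper_width: 0.0277
grip_force: 35.1
```

```bash
python3 -c "
from h import *
plan((.5016,-.3975,.15,64.1))"
```

```text
t 28.4 at [ 0.4974 -0.2823  0.1715] [-1.7999e+02 -2.0000e-02  1.1267e+02] w 0.0277 grip 35.1 f [ 0.2 -0.4 -1. ]
(0.5016, -0.3975, 0.15, 64.1) [-0.108  -0.0405  0.0215] [-0.  -0.  48.6]
```

Emit:
apply_moves(motion="-0.03 -0.01 0 0 0 7 1;-0.06 -0.02 0 0 0 14 1;-0.09 -0.035 0 0 0 21 1;-0.108 -0.04 0 0 0 28 1;-0.108 -0.04 0 0 0 35 1;-0.108 -0.04 0.02 0 0 42 1;-0.108 -0.04 0.05 0 0 48.6 1;-0.108 -0.04 0.09 0 0 48.6 1;-0.108 -0.04 0.115 0 0 48.6 1;-0.108 -0.04 0.115 0 0 48.6 1")

```text
clock: 29.4
eef_pos: [0.4994, -0.3931, 0.0512]
orientation: [-179.4, -0.2, 64.3]
ft_force: [-0.4, 0.1, -0.5]
gripper_width: 0.0274
grip_force: 35.1
```

```bash
python3 -c "
from h import *
get_image('scene')
plan((.5016,-.3975,.0145,64.1))"
```

```text
t 29.45 at [ 0.5012 -0.3945  0.0539] [-1.7967e+02 -9.0000e-02  6.4350e+01] w 0.0273 grip 35.1 f [ 0.2 -0.4 -0.3]
(0.5016, -0.3975, 0.0145, 64.1) [-0.0026  0.0019  0.0394] [-0.3 -0.1  0.3]
```

Emit:
apply_moves(motion="-0.002 0.001 0.008 0 0 0.3 1;-0.002 0.001 0.016 0 0 0.3 1;-0.002 0.001 0.022 0 0 0.3 1;-0.002 0.001 0.028 0 0 0.3 1;-0.002 0.001 0.032 0 0 0.3 1;-0.002 0.001 0.035 0 0 0.3 1;-0.002 0.001 0.037 0 0 0.3 1;-0.002 0.001 0.038 0 0 0.3 1;-0.002 0.001 0.038 0 0 0.3 1")

```text
clock: 30.35
eef_pos: [0.5032, -0.3984, 0.0182]
orientation: [-180.0, -0.0, 64.1]
ft_force: [0.3, -0.1, -0.4]
gripper_width: 0.0277
grip_force: 35.1
```

Emit:
apply_moves(motion="0 0 0.0005 0 0 0 1;0 0 0.001 0 0 0 1;0 0 0.001 0 0 0 1")

```text
clock: 30.65
eef_pos: [0.5033, -0.3984, 0.0174]
orientation: [180.0, 0.0, 64.1]
ft_force: [-0.4, -0.5, -1.3]
gripper_width: 0.0274
grip_force: 35.1
```

Emit:
apply_moves(motion="-0.001 0.001 0.001 0 0 0 1;-0.001 0.001 0.002 0 0 0 1;-0.001 0.001 0.003 0 0 0 1;-0.001 0.001 0.003 0 0 0 1")

```text
clock: 31.05
eef_pos: [0.5038, -0.3999, 0.0146]
orientation: [180.0, 0.0, 64.1]
ft_force: [-0.4, 0.2, 1.9]
gripper_width: 0.0274
grip_force: 35.3
```

Emit:
apply_moves(motion="0 0 0.0005 0 0 0 1;0 0 0.001 0 0 0 1;0 0 0.001 0 0 0 1")

```text
clock: 31.35
eef_pos: [0.5038, -0.3999, 0.0145]
orientation: [180.0, 0.0, 64.1]
ft_force: [-2.0, 2.0, 7.0]
gripper_width: 0.0279
grip_force: 36.3
```

Contact came at exactly floor height. Releasing.

Emit:
apply_moves(motion="0 0 -0.0005 0 0 0 0.3;0 0 -0.0005 0 0 0 0.1;0 0 -0.0005 0 0 0 -0.2;0 0 -0.0005 0 0 0 -0.5;0 0 -0.0005 0 0 0 -0.8;0 0 -0.015 0 0 0 -1;0 0 -0.04 0 0 0 -1;0 0 -0.08 0 0 0 -1;0 0 -0.12 0 0 0 -1;0 0 -0.17 0 0 0 -1")

```text
clock: 32.35
eef_pos: [0.5027, -0.3989, 0.1842]
orientation: [-179.9, -0.0, 64.1]
ft_force: [1.1, -0.8, -0.4]
gripper_width: 0.085
grip_force: 0.0
```

```bash
python3 -c "
from h import *
plan((.25,-.6,.2,40))"
```

```text
t 32.35 at [ 0.5027 -0.3989  0.1842] [-1.7986e+02 -4.0000e-02  6.4060e+01] w 0.085 grip 0.0 f [ 1.1 -0.8 -0.4]
(0.25, -0.6, 0.2, 40) [-0.2914 -0.1393 -0.0156] [-0.1 -0.  24.1]
```

Emit:
apply_moves(motion="0 0 -0.05 0 0 0 -1;0 0 -0.1 0 0 0 -1;-0.03 -0.015 -0.12 0 0 4 -1;-0.07 -0.03 -0.12 0 0 8 -1;-0.11 -0.05 -0.12 0 0 12 -1;-0.15 -0.07 -0.12 0 0 16 -1;-0.19 -0.09 -0.12 0 0 20 -1;-0.23 -0.11 -0.12 0 0 24 -1;-0.26 -0.12 -0.12 0 0 24 -1;-0.26 -0.12 -0.12 0 0 24 -1")

```text
clock: 33.35
eef_pos: [0.2784, -0.5836, 0.3043]
orientation: [179.9, 0.1, 39.8]
ft_force: [0.2, 0.1, -0.1]
gripper_width: 0.0852
grip_force: 0.0
```

```bash
python3 -c "
from h import *
t=get_image('top');s=get_image('scene')
c=lambda im,x,y,w,h:cv2.resize(im[y:y+h,x:x+w,::-1],(390,290))
cv2.imwrite('pics/fin.png',np.vstack([np.hstack([c(t,100,150,240,178),c(t,400,170,200,149)]),np.hstack([c(s,280,220,250,186),c(s,150,120,200,149)])]))
plan()"
```

```text
t 33.45 at [ 0.2814 -0.5813  0.3042] [ 1.7996e+02 -2.0000e-02  3.9950e+01] w 0.0852 grip 0.0 f [0.4 0.9 0.1]
```

View pics/fin.png

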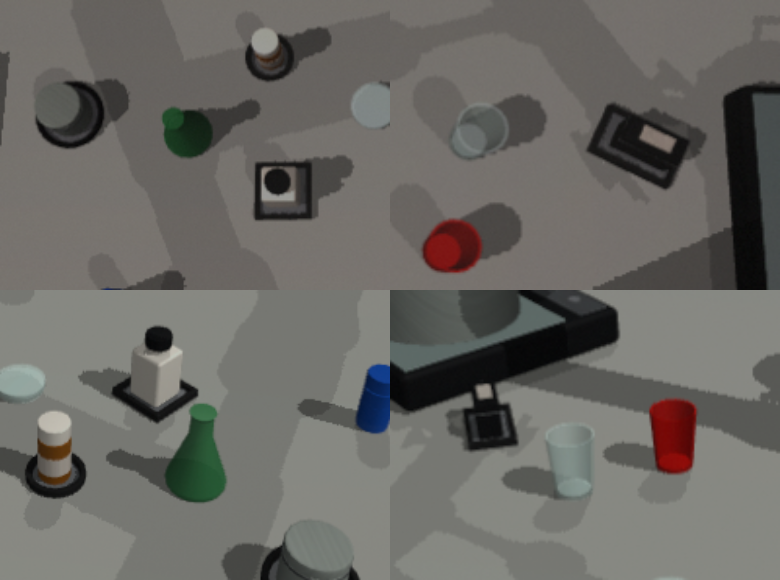

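All four appear to be in their holders. The slide box looks offset in the picture, so I'll check whether that is only parallax.

```bash
python3 -c "
from h import *
im=get_image('top').max(2)
c=blob((im>130).astype(np.uint8),(537,241),12);w=world('top',c,.049);r=cv2.minAreaRect(w)
d=np.array(r[0])-[.5016,-.3975];a=np.radians(64.1);print(r,'long',d@[np.cos(a),np.sin(a)],'short',d@[-np.sin(a),np.cos(a)])"
```

```text
((0.49956032633781433, -0.4071718156337738), (0.019234802573919296, 0.0102609284222126), 71.6490249633789) long -0.009591290093310756 short -0.002389862056245931
```

```bash
python3 -c "
from h import *
def blk(n,seed,win,th):
    g=get_image(n).max(2);x,y=seed;print(n,'\n',g[y-9:y+10:1,x-11:x+14])
    return blob((g>th).astype(np.uint8),seed,win)
t=blk('top',(537,241),10,100);s=blk('scene',(198,171),9,110)
for z in(.045,.049,.053,.057):
    print(z,[ (np.round(r[0],4),np.round(r[1],4),round(r[2],1)) for r in (cv2.minAreaRect(world(n,c,z)) for n,c in(('top',t),('scene',s)))])
"
```

```text
top 
 [[ 22  20  19  21  17  23  28  42  48  61  60  59  62  67  66  57  62  67
   67  66  60  64  72  78  86]
 [ 20  22  21  20  30  28  19  22  30  41  45  56  69  74  70  68  69  73
   73  72  68  69  71  73  72]
 [ 18  22  20  31  71  96  66  30  20  18  24  37  52  67  72  73  74  72
   74  73  73  73  74  73  72]
 [ 21  20  20  40 115 129 114  95  65  28  20  20  25  42  54  66  72  73
   72  73  74  73  73  73  73]
 [ 20  21  23  58 132 131 130 125 112  93  64  29  21  19  24  40  54  66
   73  73  73  73  73  72  75]
 [ 21  21  31  90 132 133 128 126 126 125 110  91  65  28  18  20  27  40
   54  66  73  72  71  70  72]
 [ 22  22  48 120 132 130 129 126 127 131 130 125 116  94  61  27  18  21
   27  42  54  67  72  72  72]
 [ 21  28  85 130 132 128 129 128 129 131 132 131 132 129 114 105  91  42
   19  23  30  41  55  66  71]
 [ 20  46 118 131 132 129 133 129 129 132 131 133 131 132 132 137 129 108
   89  41  19  20  28  40  50]
 [ 21  36  88 114 129 128 131 133 132 131 129 129 132 130 131 135 136 132
  124 105  80  27  17  18  22]
 [ 22  22  32  63  88 112 131 133 134 130 12
[... 2711 characters left out ...]
9 113  83  23  16  16  15  17  15  14  13  12  12  12  13
   15  18  22  22  22  31  83]
 [ 97  86  84  84  76  52  21  12  12  14  12  13  13  14  12  14  13  14
   15  17  17  16  18  24  70]]
0.045 [(array([ 0.5025, -0.4043]), array([0.0325, 0.0143]), 65.8), (array([ 0.4964, -0.4115]), array([0.0336, 0.0153]), 65.1)]
0.049 [(array([ 0.5017, -0.4027]), array([0.0323, 0.0143]), 65.8), (array([ 0.5002, -0.4044]), array([0.0334, 0.0152]), 65.1)]
0.053 [(array([ 0.5009, -0.4011]), array([0.0322, 0.0142]), 65.8), (array([ 0.5039, -0.3973]), array([0.0332, 0.0151]), 65.1)]
0.057 [(array([ 0.5001, -0.3996]), array([0.0321, 0.0142]), 65.8), (array([ 0.5077, -0.3902]), array([0.033, 0.015]), 65.1)]
```

The label triangulates to z ≈ 0.050 m (0.049 expected) at yaw 65° against the tray's 64°. It is within about 5 mm of centre, so the box stands flat on the floor. Handing in.

```bash
python3 -c "
from bench import *
print(finish_job())"
```

```text
the job is handed in; nothing more can be done
None
```

The brown vial, steel tin, square bottle and slide box are each upright in their matching holders, the beaker and flask were left standing, and I handed the job in at about 34 s of robot time; the hand-in returned no verdict.

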